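# Seat the base disc and right the fallen bottle on it

## Task

On the extraction deck the wide reagent bottle has toppled. Slide the loose steel base disc along the aluminium plate, without ever lifting it clear of the plate, until it drops fully home in the round pocket; then stand the fallen bottle upright, cap up, centred on the disc, setting it down gently (never let it drop) and letting go. Do not knock over or shove the small vials standing around.

Things in the scene. Friction and masses are not known exactly. Their poses are not given: they have to be found in the camera images.
- bottle_mid (a point): centre (half-way along, on the axis) of the only toppled bottle: closed, round, grey body with a white cap, 100 mm long, about 160 g. Its x axis runs along the bottle from base to cap. Body 50 mm diameter from the base (x = -50 mm) to the shoulder (x = +22 mm), then tapering to a 28 mm neck at x = +33 mm; cap 34 mm diameter, from x = +33 to +50 mm. It lies on the table, centre 25 mm up, and can roll; upright its x axis points straight up
- disc_mid (a point): centre of the loose flat steel base disc, 50 mm diameter, 10 mm thick (edges chamfered 1.5 mm), about 120 g, z axis along its own axis. It begins flat on top of the aluminium plate, beside the pocket.
- station_hole0 (a point): centre of the mouth of the round pocket, level with the top face of the fixed aluminium plate; axes along the plate's edges, z up. Plate 190 mm (x) by 210 mm (y), top face 12 mm above the table, its centre lies at (+15, -50) mm from this point. Pocket 54 mm diameter, 5 mm deep: with the disc home, the disc's centre is level with the mouth and its top face stands 5 mm above the plate
- vial_a_mid (a point): bystander: centre of a small standing vial, 22 mm diameter, 45 mm tall, on the table beside the toppled bottle
- vial_b_mid (a point): bystander: centre of a small standing vial, 22 mm diameter, 45 mm tall, on the table beyond the toppled bottle's base
- slim_mid (a point): bystander: centre of a slim standing vial, 28 mm diameter, 85 mm tall, on the aluminium plate near its far (+x) edge
- stub_mid (a point): bystander: centre of a stubby standing vial, 28 mm diameter, 50 mm tall, on the aluminium plate near its far (+x) edge
- tipbox: fixed box of pipette tips, 85 mm (x) by 125 mm (y), 76 mm high; origin under its centre. It stands on the other side of the deck from the plate; either may be left or right
Mind the look-alikes: they are no part of the job. Of the things shaped like the part that bears disc_mid, the bare steel one is meant.

How it is judged:
By the outcome, as a careful person would: the job done as asked, in the order asked, and still so for the second after the job is handed in, with the robot touching nothing.
It also fails if it takes over 45 s, if anything falls off the work surface, if the arm or the gripper's body presses on something with over 40 N, if the wrist force passes 120 N, or if a joint passes its speed limit or range.

## Robot

A 6-joint arm with a two-finger parallel gripper is mounted at the origin on the work surface. World frame = base frame: x ahead of the robot, y to its left, z up, the work surface at z = 0. Lengths are in m, angles in rad, forces in N, time in s.
With the tool pointing down it reaches from about 0.375 to 0.925 m from the base axis. Payload 5.7 kg.
Tool frame: the origin (TCP) lies midway between the tips of the shut fingers; the grasp point (between the pads) lies 19 mm behind it; z points along the fingers, x is the direction in which the jaws open and shut, and the axes are right-handed (so a half turn about z gives the same grasp; the last joint's range is limited). The gripper opens to 88 mm and grips with 3 to 60 N. Pads are 20 mm wide; open, the fingers measure 115 mm over their backs; the gripper's body (75 mm by 178 mm) begins 61 mm behind the grasp point.
Start: joints at [1.04, 0.359, 1.51, -0, 1.272, -0.115], TCP at [0.242, 0.549, 0.223] pointing down, gripper open.
Joint ranges: [-2.97, 2.97], [-1.01, 2.36], [0.21, 2.38], [-0.96, 4.11], [0.2, 2.71], [-2.98, 2.98]. Speed limits (rad/s): [2.39, 2.39, 3.14, 3.14, 3.14, 3.14].

## Interface

Orientations are given as a unit quaternion [x, y, z, w].
In Python, from bench import move_ptp, servo_line, goto_joints, move_gripper, sleep, inverse_kinematics, capture, PlanningError, close_job, spot_in, silhouettes, current_clock, current_joint_pos, current_qvel, current_joint_torque, current_position, current_orientation, current_force, current_torque, current_finger_gap gives the robot as it stands. Calls block until the motion is done:
- move_ptp(position, orientation): joint-space move of the TCP to a pose.
- servo_line(position, orientation=None, rate=0.15, contact_N=None): straight line of the TCP; orientation=None keeps the orientation; rate is the mean speed in m/s. With contact_N (N) it stops when the force on the tool has changed by that much, and returns True; else False.
- goto_joints(angles): joint-space move.
- move_gripper(opening): finger opening in m; the grip force is fixed at half the most; returns when the fingers have stopped.
- sleep(seconds).
- inverse_kinematics(position, orientation): joint angles nearest the present ones, or None.
- capture(name): name is "scene" or "side" or "wrist"; returns a dict with "image" (400x640x3 uint8, blue, green, red), "range_z" (400x640 float32, m along the optical axis (not along the pixel's ray), 0 where there is no reading), "intrinsics" (3x3 intrinsics, pixels), "R" (3x3) and "t" (3): a world point X has camera coordinates R X + t. Camera axes: x right, y down, z forward; pixel columns grow to the right and rows downward; lengths in m; the calibration is good to about 2 mm. A picture is of the moment at which its call begins.
A pose or a line that the arm cannot do raises PlanningError and nothing moves.
- close_job(): hands the job in, once; it reports no verdict.
Trained networks look in the newest picture that a camera, given by its name, has taken for a name from the list of things; names that differ only in an ending like _2 or _b are one class to them, and where a whole thing is asked for, a point or a joint stands for the part that bears it (a point fixed in the world has none). Each returns a list of dicts, best first, with "conf" (0 to 1); they miss things now and then, are a little off and sometimes report something else, mostly with a low value. They report only what shows in the picture. A call takes as long as a camera call. They do not tell look-alikes from the thing itself.
- spot_in(camera, query): "xy" ([column, row] in pixels, amid what is visible of it).
- silhouettes(camera, query): "region" (400x640 bool, what is visible of it) and "xy" ([column, row] in pixels, amid what is visible of it).
Readings, each from a call of its own:
- current_clock(): time.
- current_joint_pos(): joint angles.
- current_qvel(): joint speeds.
- current_joint_torque(): joint torques, N m.
- current_position(): TCP position.
- current_orientation(): TCP orientation.
- current_force(): force on the tool from outside, world axes, zero at the start.
- current_torque(): the same for the moment, N m.
- current_finger_gap(): finger opening in m.
Only numpy, scipy, OpenCV 4.12 (cv2) and the standard library are available. Lean on these libraries where they do the work, as an engineer would, in place of code of your own. Each camera call takes 0.05 s, during which the arm holds its last target.

## Working session

There is one attempt and no reset: what is moved stays moved. The work goes in short steps, each a Python script; the robot and the scene stay as the last script left them, time stands still between calls to the robot, and variables do not carry over. Pictures are saved under pics/ and viewed, and the job is handed in when it is done.

```bash
ls; mkdir -p pics; python3 - <<'E'
from bench import *
import cv2
print(current_clock())
for n in ("scene","side","wrist"):
    c=capture(n); cv2.imwrite(f"pics/{n}0.png",c["image"]); print(n,c["R"].round(3).tolist(),c["t"].round(3),c["intrinsics"].tolist())
    for q in ("bottle_mid","disc_mid","station_hole0","vial_a_mid","slim_mid","stub_mid","tipbox"):
        print(q,[(round(d["conf"],2),[int(v) for v in d["xy"]]) for d in spot_in(n,q)])
print(current_clock())
E
```

```text
pics
0.0
scene [[-0.492, 0.87, -0.006], [0.596, 0.332, -0.731], [-0.635, -0.364, -0.682]] [ 0.263 -0.259  1.329] [[369.67225075200105, 0.0, 316.9828786323275], [0.0, 369.67225075200105, 194.4148560837851], [0.0, 0.0, 1.0]]
bottle_mid [(0.79, [316, 204])]
disc_mid [(0.86, [403, 238]), (0.48, [363, 207])]
station_hole0 [(0.74, [424, 258])]
vial_a_mid []
slim_mid []
stub_mid [(0.56, [391, 259])]
tipbox [(0.96, [220, 177])]
side [[0.718, -0.696, -0.005], [-0.503, -0.515, -0.694], [0.48, 0.501, -0.72]] [-0.387  0.333  0.906] [[449.975232450172, 0.0, 320.2119361763729], [0.0, 449.975232450172, 192.1162202822123], [0.0, 0.0, 1.0]]
bottle_mid [(0.91, [311, 210])]
disc_mid [(0.56, [269, 211]), (0.48, [255, 168])]
station_hole0 [(0.96, [244, 165])]
vial_a_mid [(0.36, [244, 162])]
slim_mid [(0.5, [266, 128])]
stub_mid [(0.48, [276, 155])]
tipbox [(0.83, [419, 275])]
wrist [[0.404, 0.915, -0.0], [0.887, -0.392, 0.243], [0.222, -0.099, -0.97]] [-0.6   -0.029  0.39 ] [[314.16052553863636, 0.0, 318.4890767828695], [0.0, 314.16052553863636, 200.5441274358697], [0.0, 0.0, 1.0]]
bottle_mid []
disc_mid []
station_hole0 [(0.63, [270, 360])]
vial_a_mid []
slim_mid []
stub_mid []
tipbox []
1.2
```

```bash
python3 - <<'E'
import cv2
a=cv2.imread("pics/scene0.png")[120:320,180:500]; cv2.imwrite("pics/s0c.png",cv2.resize(a,None,fx=2.5,fy=2.5,interpolation=2))
a=cv2.imread("pics/side0.png")[90:340,180:500]; cv2.imwrite("pics/d0c.png",cv2.resize(a,None,fx=2.4,fy=2.4,interpolation=2))
E
```

```text
(no output)
```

View pics/s0c.png

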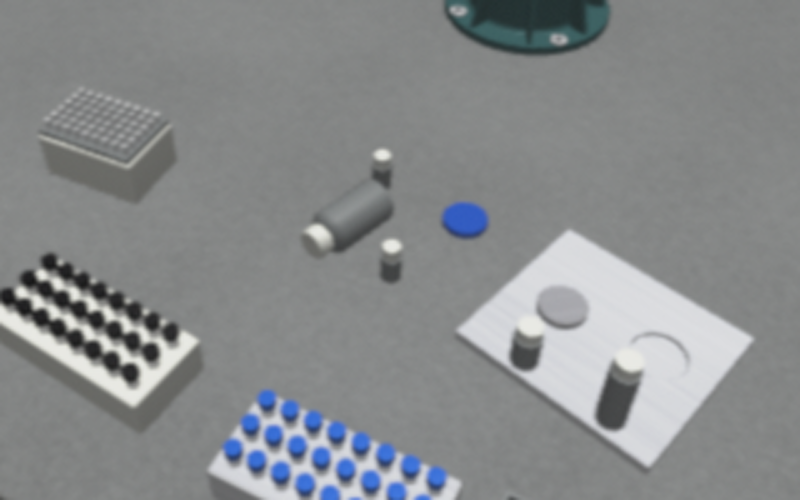

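View pics/d0c.png

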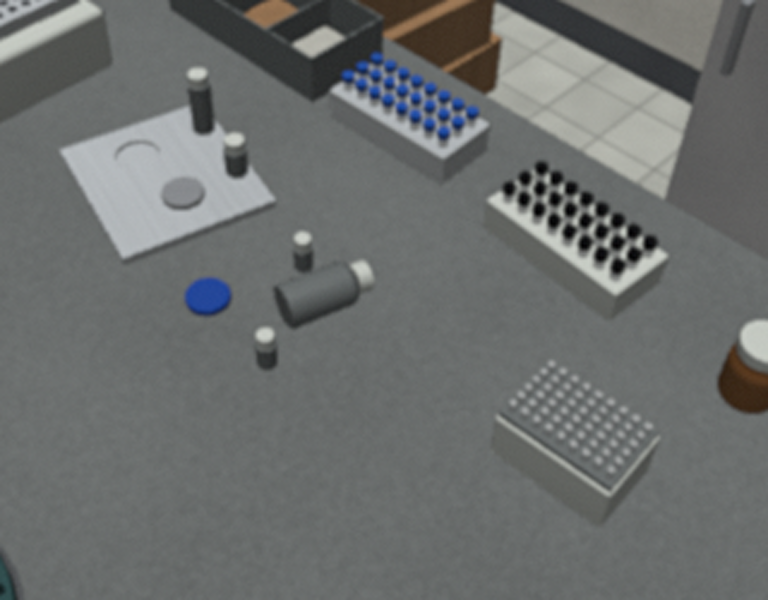

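View pics/wrist0.png

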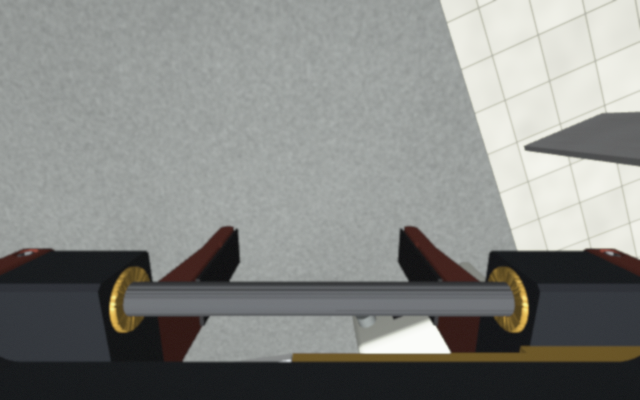

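```bash
cat > h.py <<'E'
from bench import *
import numpy as np, cv2
def cloud(c):
    K,R,t=c["intrinsics"],c["R"],c["t"]; z=c["range_z"]; v,u=np.mgrid[:400,:640]
    P=np.stack([(u-K[0,2])/K[0,0]*z,(v-K[1,2])/K[1,1]*z,z],-1)
    return (P-t)@R
def onplane(c,uv,h):
    K,R,t=c["intrinsics"],c["R"],c["t"]; d=R.T@np.linalg.inv(K)@np.array([uv[0],uv[1],1.]); o=-R.T@t
    return o+d*(h-o[2])/d[2]
def tri(cs,uvs):
    A=[];b=[]
    for c,uv in zip(cs,uvs):
        K,R,t=c["intrinsics"],c["R"],c["t"]; d=R.T@np.linalg.inv(K)@np.array([uv[0],uv[1],1.]); d/=np.linalg.norm(d)
        M=np.eye(3)-np.outer(d,d); A.append(M); b.append(M@(-R.T@t))
    return np.linalg.lstsq(np.vstack(A),np.hstack(b),rcond=None)[0]
E
python3 - <<'E'
from h import *
import pickle
S={}
for n in ("scene","side"):
    c=capture(n); P=cloud(c); S[n]=dict(c=c); 
    for q in ("disc_mid","bottle_mid","vial_a_mid","slim_mid","stub_mid","station_hole0"):
        s=silhouettes(n,q); S[n][q]=s
        for d in s:
            m=d["region"]&(c["range_z"]>0); p=P[m]
            if len(p)<5: continue
            print(n,q,round(d["conf"],2),np.round(d["xy"]),len(p),np.median(p,0).round(4),p.min(0).round(3),p.max(0).round(3))
    # plate
    img=c["image"].astype(int); z=P[...,2]
    m=(img.min(2)>165)
    print(n,"brt",m.sum())
pickle.dump(S,open("S.pkl","wb")); print(current_clock())
E
```

```text
scene disc_mid 0.77 [402. 239.] 243 [0.5234 0.2365 0.0196] [0.498 0.214 0.011] [0.546 0.259 0.022]
scene disc_mid 0.7 [367. 210.] 216 [0.4481 0.1027 0.0074] [ 0.419  0.078 -0.004] [0.471 0.125 0.011]
scene bottle_mid 0.97 [319. 204.] 660 [0.5372 0.0115 0.0388] [ 0.478 -0.03  -0.004] [0.582 0.04  0.05 ]
scene vial_a_mid 0.41 [338. 223.] 120 [0.5578 0.0676 0.0284] [ 0.523  0.04  -0.003] [0.565 0.076 0.045]
scene slim_mid 0.71 [426. 275.] 419 [0.624  0.3159 0.066 ] [0.527 0.298 0.005] [0.629 0.329 0.098]
scene stub_mid 0.5 [392. 257.] 251 [0.6012 0.2278 0.0443] [0.538 0.206 0.007] [0.608 0.24  0.062]
scene station_hole0 0.78 [423. 258.] 4981 [0.5339 0.2914 0.0097] [ 0.397  0.158 -0.004] [0.646 0.407 0.094]
scene station_hole0 0.4 [318. 207.] 666 [0.5375 0.012  0.0386] [ 0.477 -0.023 -0.004] [0.582 0.04  0.05 ]
scene brt 44211
side disc_mid 0.77 [269. 214.] 248 [0.441  0.0963 0.0089] [ 0.417  0.073 -0.003] [0.469 0.123 0.014]
side disc_mid 0.63 [256. 170.] 196 [0.513  0.2327 0.0202] [0.492 0.208 0.009] [0.541 0.262 0.026]
side disc_mid 0.52 [266. 131.] 216 [0.607  0.3053 0.0634] [0.596 0.299 0.014] [0.622 0.325 0.098]
side bottle_mid 0.97 [312. 213.] 714 [ 0.5117 -0.0087  0.0396] [ 0.471 -0.029 -0.   ] [0.592 0.031 0.052]
side bottle_mid 0.33 [305. 194.] 101 [0.545  0.0588 0.0293] [0.538 0.052 0.004] [0.558 0.071 0.047]
side slim_mid 0.57 [265. 131.] 249 [0.6068 0.3059 0.0601] [ 0.596  0.299 -0.003] [0.692 0.404 0.098]
side stub_mid 0.5 [279. 156.] 141 [0.5843 0.2166 0.0401] [0.576 0.21  0.01 ] [0.603 0.233 0.063]
side station_hole0 0.97 [243. 164.] 2989 [0.5085 0.277  0.0105] [ 0.407  0.156 -0.005] [0.626 0.422 0.019]
side brt 12323
1.9
```

```bash
cat > fit.py <<'E'
from h import *
import pickle
from scipy.optimize import least_squares
S=pickle.load(open("S.pkl","rb"))
def bot_res(x,P):
    a=np.array([np.cos(x[2]),np.sin(x[2])]); d=P[:,:2]-x[:2]; s=d@a; l=d@np.array([-a[1],a[0]]); r=np.hypot(l,P[:,2]-.025)
    R=np.interp(s,[-.05,.022,.033,.0331,.05],[.025,.025,.014,.017,.017])
    e=np.where(s<-.05, np.maximum(-.05-s,0), np.where(s>.05,s-.05, r-R))
    ends=np.minimum(np.abs(r-R), np.minimum(np.abs(s+.05),np.abs(s-.05)))
    return np.where((np.abs(s)>.05)|(ends<np.abs(r-R)), np.where(np.abs(s)>.05,np.abs(s)-.05+np.maximum(r-R,0),ends), r-R)
allP=[]
for n in ("scene","side"):
    c=S[n]["c"]; P=cloud(c); d=S[n]["bottle_mid"][0]; m=cv2.erode(d["region"].astype(np.uint8),np.ones((3,3)))>0; p=P[m]; p=p[p[:,2]>.008]; allP.append(p)
allP.append(np.vstack(allP))
for p in allP:
    best=min((least_squares(bot_res,[p[:,0].mean(),p[:,1].mean(),y],args=(p,),loss="soft_l1",f_scale=.002) for y in np.arange(-3,3.2,.5)),key=lambda r:r.cost)
    print("bottle",best.x.round(4),best.cost/len(p)*1e6)
for n,ds in (("scene",0),("side",1)):
    c=S[n]["c"]; m=S[n]["disc_mid"][ds]["region"]; v,u=np.nonzero(m)
    print(n,"disc",onplane(c,(u.mean(),v.mean()),.017).round(4), S[n]["disc_mid"][ds]["xy"])
    m=S[n]["station_hole0"][0]["region"]; g=c["image"].astype(int)
    cn=max(cv2.findContours(m.astype(np.uint8),0,1)[0],key=cv2.contourArea)[:,0]
    xy=np.array([onplane(c,q,.012)[:2] for q in cn]); (cx,cy),(w,h),a=cv2.minAreaRect(xy.astype(np.float32)); print(n,"plate rect",round(cx,4),round(cy,4),round(w,4),round(h,4),round(a,2))
    for q in ("slim_mid","stub_mid","vial_a_mid"):
        for e in S[n][q][:2]:
            v,u=np.nonzero(e["region"]);print(n,q,onplane(c,(u.mean(),v.mean()),{"slim_mid":.0545,"stub_mid":.037,"vial_a_mid":.0225}[q]).round(3))
S1=S["scene"];S2=S["side"]
mm=lambda m:np.array([np.nonzero(m)[1].mean(),np.nonzero(m)[0].mean()])
print("tri disc",tri((S1["c"],S2["c"]),(mm(S1["disc_mid"][0]["region"]),mm(S2["disc_mid"][1]["region"]))).round(4))
E
python3 fit.py
python3 - <<'E'
import cv2
a=cv2.imread("pics/scene0.png")[205:315,355:490]; cv2.imwrite("pics/s0p.png",cv2.resize(a,None,fx=5,fy=5,interpolation=2))
a=cv2.imread("pics/scene0.png")[170:240,290:390]; cv2.imwrite("pics/s0b.png",cv2.resize(a,None,fx=6,fy=6,interpolation=2))
E
```

```text
bottle [ 0.5285  0.0016 -0.2816] 6.199280974441958
bottle [ 0.5155  0.004  -0.6716] 5.07721746702258
bottle [ 0.5281  0.0019 -0.2931] 6.092848878251215
scene disc [0.5213 0.2362 0.017 ] [401.5, 239.3]
scene plate rect 0.5329 0.2809 0.2128 0.1986 74.97
scene slim_mid [0.615 0.315 0.054]
scene stub_mid [0.595 0.226 0.037]
scene vial_a_mid [0.553 0.065 0.022]
side disc [0.5156 0.236  0.017 ] [256.1, 170.2]
side plate rect 0.5217 0.2765 0.2231 0.1921 75.49
side slim_mid [0.612 0.313 0.054]
side stub_mid [0.587 0.22  0.037]
tri disc [0.5177 0.2368 0.0143]
```

View pics/s0p.png

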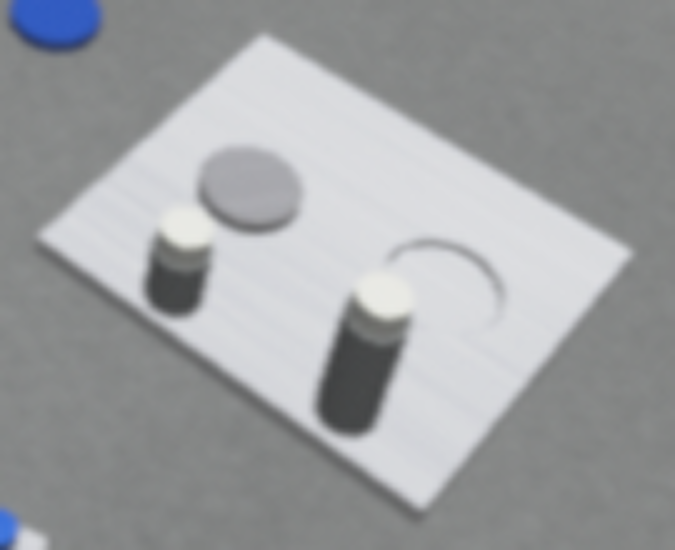

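View pics/s0b.png

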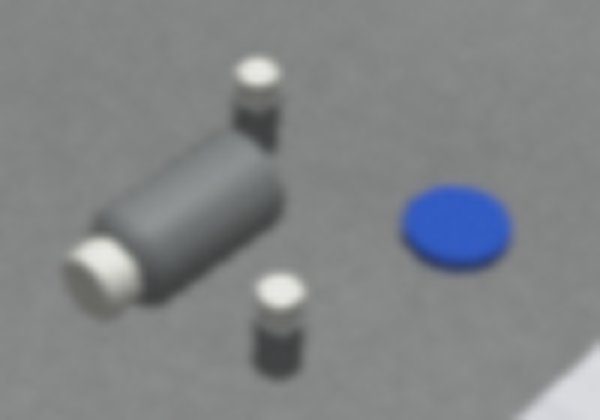

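```bash
cat >> h.py <<'E'
from scipy.spatial.transform import Rotation as Ro
def quat(x,z):
    x=np.array(x,float);z=np.array(z,float);z/=np.linalg.norm(z);x-=z*(x@z);x/=np.linalg.norm(x)
    return Ro.from_matrix(np.stack([x,np.cross(z,x),z],1)).as_quat()
def hd(a): return np.array([np.cos(a),np.sin(a),0])
U=np.array([0,0,1.])
D=np.pi/180
E
python3 - <<'E'
from h import *
R=Ro.from_quat(current_orientation()).as_matrix(); print(R.round(2)); 
ik=lambda p,q:inverse_kinematics(list(p),list(q))
f=lambda j:None if j is None else np.round(j,2).tolist()
for y in (80,-100):
    for p in [(.52,.236,.02),(.5265,.331,.02),(.47,.28,.25)]:
        print("disc",y,p,f(ik(p,quat(hd(y*D),-U))))
hole=np.array([.5265,.331,0]);B=np.array([.523,.002,.028]); s=.005
for th in (0,-20,-30,-45):
    for sg in (1,-1):
        ya=-25*D;a=hd(ya);z=-np.cos(th*D)*U+np.sin(th*D)*a
        g=B+s*a+.019*z
        print("grasp",th,sg,f(ik(g,quat(sg*np.cross(U,a),z))), f(ik(g+[0,0,.15],quat(sg*np.cross(U,a),z))))
        for h in (0,20,32,45,60,90):
            a2=hd(h*D); z2=np.cos(th*D)*a2+np.sin(th*D)*U
            p=hole+[0,0,.017+.05+s]+.019*z2
            print("   place",h,f(ik(p,quat(sg*np.cross(U,a2),z2))))
print(current_clock())
E
```

```text
[[ 0.4   0.91 -0.  ]
 [ 0.91 -0.4  -0.  ]
 [-0.    0.   -1.  ]]
disc 80 (0.52, 0.236, 0.02) [0.31, 0.57, 1.76, -0.0, 0.81, -1.09]
disc 80 (0.5265, 0.331, 0.02) [0.45, 0.62, 1.64, -0.0, 0.88, -0.95]
disc 80 (0.47, 0.28, 0.25) [0.41, 0.26, 1.59, -0.0, 1.3, -0.99]
disc -100 (0.52, 0.236, 0.02) [0.31, 0.57, 1.76, -0.0, 0.81, 2.05]
disc -100 (0.5265, 0.331, 0.02) [0.45, 0.62, 1.64, -0.0, 0.88, 2.2]
disc -100 (0.47, 0.28, 0.25) [0.41, 0.26, 1.59, -0.0, 1.3, 2.16]
grasp 0 1 [-0.13, 0.55, 1.87, -0.0, 0.73, -1.27] [-0.13, 0.33, 1.74, -0.0, 1.07, -1.27]
   place 0 [0.92, 1.24, 2.15, 4.08, 1.72, 1.77]
   place 20 [0.59, 1.4, 2.33, 3.43, 2.13, 1.73]
   place 32 [0.3, 1.44, 2.36, 2.81, 2.21, 1.37]
   place 45 [0.02, 1.39, 2.32, 2.29, 1.97, 1.15]
   place 60 [-0.15, 1.27, 2.2, 1.93, 1.69, 1.27]
   place 90 [-0.19, 1.15, 1.82, 1.38, 1.6, 1.75]
grasp 0 -1 [-0.13, 0.55, 1.87, -0.0, 0.73, 1.88] [-0.13, 0.33, 1.74, -0.0, 1.07, 1.88]
   place 0 [0.92, 1.24, 2.15, 4.08, 1.72, -1.37]
   place 20 [0.59, 1.4, 2.33, 3.43, 2.13, -1.42]
   place 32 [0.3, 1.44, 2.36, 2.81, 2.21, -1.77]
   place 45 [0.02, 1.39, 
[... 1392 characters left out ...]
asp -45 1 [-0.23, 0.92, 1.3, 0.15, 1.69, -1.41] [-0.23, 0.75, 1.25, 0.15, 1.92, -1.37]
   place 0 None
   place 20 [0.52, 0.59, 2.23, 3.41, 0.47, 1.45]
   place 32 [0.37, 0.59, 2.26, 2.86, 0.49, 1.69]
   place 45 [0.23, 0.59, 2.23, 2.31, 0.53, 1.91]
   place 60 [0.1, 0.6, 2.15, 1.76, 0.62, 2.13]
   place 90 [0.01, 0.66, 1.88, 1.06, 0.94, 2.34]
grasp -45 -1 [-0.23, 0.92, 1.3, 0.15, 1.69, 1.73] [-0.23, 0.75, 1.25, 0.15, 1.92, 1.77]
   place 0 None
   place 20 [0.52, 0.59, 2.23, 3.41, 0.47, -1.69]
   place 32 [0.37, 0.59, 2.26, 2.86, 0.49, -1.46]
   place 45 [0.23, 0.59, 2.23, 2.31, 0.53, -1.23]
   place 60 [0.1, 0.6, 2.15, 1.76, 0.62, -1.01]
   place 90 [0.01, 0.66, 1.88, 1.06, 0.94, -0.8]
1.9
```

```bash
python3 - <<'E'
from h import *
import pickle
move_ptp([.58,.24,.23],quat(hd(80*D),-U).tolist())
W=dict(c=capture("wrist")); c=W["c"]; cv2.imwrite("pics/w1.png",c["image"]); P=cloud(c)
for q in ("disc_mid","station_hole0","bottle_mid","slim_mid","stub_mid","vial_a_mid"):
    W[q]=silhouettes("wrist",q)
    for d in W[q]:
        p=P[d["region"]&(c["range_z"]>0)]; print(q,round(d["conf"],2),np.round(d["xy"]),len(p),np.median(p,0).round(4),p.min(0).round(3),p.max(0).round(3))
pickle.dump(W,open("W1.pkl","wb")); print(current_clock(),-c["R"].T@c["t"])
E
```

```text
disc_mid 0.79 [178.  83.] 1603 [0.4421 0.1031 0.0104] [0.415 0.078 0.   ] [0.467 0.127 0.013]
disc_mid 0.73 [109. 168.] 4096 [0.5207 0.0144 0.0439] [ 0.474 -0.026  0.   ] [0.583 0.04  0.052]
disc_mid 0.6 [308. 124.] 1471 [0.5169 0.2375 0.0224] [0.492 0.213 0.011] [0.542 0.262 0.025]
station_hole0 0.58 [349. 114.] 26675 [0.5123 0.2882 0.0124] [0.408 0.158 0.   ] [0.643 0.408 0.026]
station_hole0 0.45 [107. 168.] 3997 [0.5201 0.0142 0.0442] [ 0.474 -0.054 -0.   ] [0.583 0.04  0.052]
bottle_mid 0.87 [110. 169.] 4030 [0.5207 0.0144 0.0441] [ 0.474 -0.047 -0.001] [0.577 0.04  0.052]
slim_mid 0.7 [394. 200.] 975 [0.6057 0.313  0.0854] [0.598 0.303 0.015] [0.623 0.329 0.1  ]
vial_a_mid 0.73 [171. 179.] 559 [0.5484 0.0723 0.0352] [ 0.539  0.032 -0.002] [0.564 0.078 0.048]
3.925 [0.51435131 0.2527328  0.39250102]
```

View pics/w1.png

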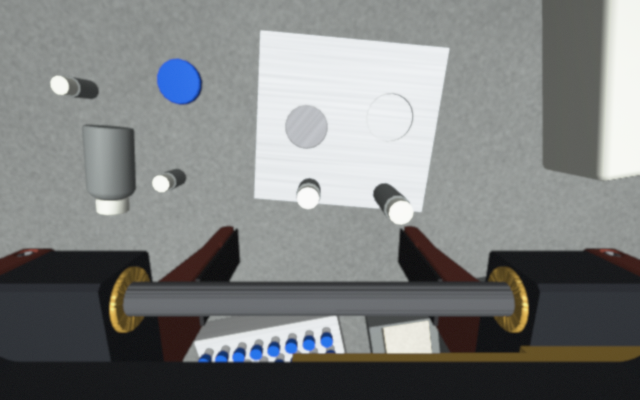

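Wrist view: bare steel disc at (306,126) on the plate, pocket at (389,117), toppled bottle at (110,168) with its cap at (112,205), small vials at (62,86) and (162,183). The stub is at (308,195) and the slim vial at (400,211). Disc candidates are the steel one (306,126), meant, and the blue one on the table (178,82), a look-alike. The bottle is the only lying one.

```bash
cat > fit2.py <<'E'
from h import *
import pickle,sys
from scipy.optimize import least_squares
W=pickle.load(open("W1.pkl","rb")); c=W["c"]; g=cv2.cvtColor(c["image"],cv2.COLOR_BGR2GRAY)
P=cloud(c)
h=max(W["station_hole0"],key=lambda d:d["conf"])
# plate: by thresholding
m=((g>195)&(P[...,2]>-.01)&(P[...,2]<.03)).astype(np.uint8); m[235:]=0; m[:,:230]=0;m[:,460:]=0
m=cv2.morphologyEx(m,cv2.MORPH_CLOSE,np.ones((3,3)))
n,l,st,_=cv2.connectedComponentsWithStats(m); k=1+st[1:,4].argmax(); print(st[k])
cn=max(cv2.findContours((l==k).astype(np.uint8),0,1)[0],key=cv2.contourArea)[:,0]
xy=np.array([onplane(c,q,.012)[:2] for q in cn])
(cx,cy),(w,hh),a=cv2.minAreaRect(xy.astype(np.float32)); print("rect",round(cx,4),round(cy,4),round(w,4),round(hh,4),a)
pl=P[(l==k)]; print("plate z",np.median(pl[:,2]))
A=-15*D
# disc contour at top: local threshold
def circ(box,lo,hi,z,nm):
    x0,y0,x1,y1=box; s=g[y0:y1,x0:x1]; 
    mm=((s>lo)&(s<hi)).astype(np.uint8); mm=cv2.morphologyEx(mm,cv2.MORPH_OPEN,np.ones((3,3)))
    ct=max(cv2.findContours(mm,0,1)[0],key=cv2.contourArea)[:,0]+[x0,y0]
    q=np.array([onplane(c,p,z)[:2] for p in ct]); 
    r=least_squares(lambda v:np.hypot(q[:,0]-v[0],q[:,1]-v[1])-v[2],[*q.mean(0),.025],loss="soft_l1",f_scale=.001); print(nm,r.x.round(4),ct.mean(0)); return r.x
circ((275,95,338,158),0,205,.021,"disc")
cv2.imwrite("pics/hole_crop.png",cv2.resize(cv2.convertScaleAbs(c["image"][80:160,270:430],alpha=2.5,beta=-380),None,fx=5,fy=5,interpolation=2))
E
python3 fit2.py
```

```text
[  254    30   195   184 27317]
rect 0.5268 0.2832 0.2109 0.1934 75.15084838867188
plate z 0.012363866630896652
disc [0.5174 0.2375 0.0239] [305.975      126.56666667]
```

View pics/hole_crop.png

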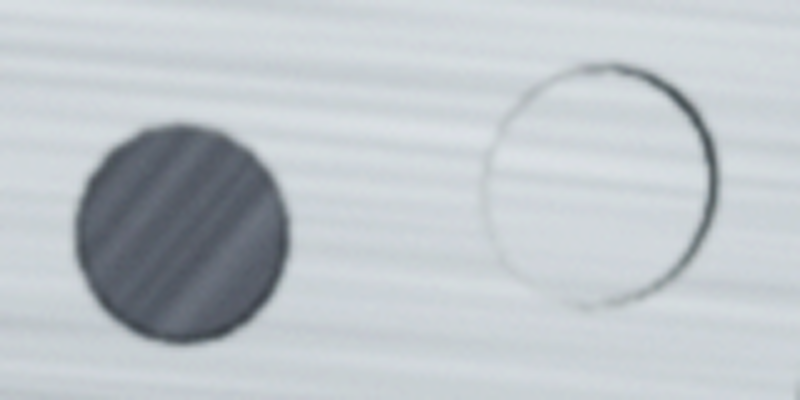

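```bash
cat >> fit2.py <<'E'
H1=onplane(c,(389.7,116.7),.012); print("hole img",H1)
q=np.array([onplane(c,p,.012)[:2] for p in [(482/5+269.6,116.7),(719/5+269.6,116.7),(389.7,62/5+79.6),(389.7,309/5+79.6)]]);print(q.round(4),np.hypot(*(q[0]-q[1])),np.hypot(*(q[2]-q[3])))
C=np.array([cx,cy]);print("hole rect",C-.015*hd(-14.85*D)[:2]+.05*hd(75.15*D)[:2])
print("disc2",[onplane(c,((182.5+.5)/5+269.5,(233.5+.5)/5+79.5),z).round(4) for z in(.021,.022)])
from fit import bot_res
E
sed -i 's/^from fit import.*//' fit2.py
python3 - <<'E' >> /dev/null
s=open('fit.py').read(); i=s.index("def bot_res"); j=s.index("allP=[]"); open('h.py','a').write(s[i:j])
E
cat >> fit2.py <<'E'
m=cv2.erode(W["bottle_mid"][0]["region"].astype(np.uint8),np.ones((3,3)))>0; p=P[m]; p=p[(p[:,2]>.008)]
for b in sorted((least_squares(bot_res,[p[:,0].mean(),p[:,1].mean(),y],args=(p,),loss="soft_l1",f_scale=.002) for y in np.arange(-1.5,1,.5)),key=lambda r:r.cost)[:2]: print("bottle",b.x.round(4),b.cost/len(p)*1e6)
# image-based axis: upper points high z
t=p[p[:,2]>.040]; (bx,by),(bw,bh),ba=cv2.minAreaRect(t[:,:2].astype(np.float32)); print("top ridge",bx,by,bw,bh,ba)
v,u=np.nonzero(W["bottle_mid"][0]["region"]); cv2.imwrite("pics/bcrop.png",cv2.resize(c["image"][60:230,40:210],None,fx=3.5,fy=3.5,interpolation=2))
for q in ((62,86),(162,183)): print("vial",onplane(c,q,.045).round(3))
for q in ((308,188),): print("stub",onplane(c,q,.062).round(3))
print("slim",onplane(c,(400,211),.097).round(3))
E
python3 fit2.py
```

```text
[  254    30   195   184 27317]
rect 0.5268 0.2832 0.2109 0.1934 75.15084838867188
plate z 0.012363866630896652
disc [0.5174 0.2375 0.0239] [305.975      126.56666667]
hole img [0.52295837 0.33578616 0.012     ]
[[0.5182 0.3085]
 [0.5278 0.3631]
 [0.4957 0.339 ]
 [0.5513 0.3324]] 0.055471410423887244 0.05596887837299453
hole rect [0.52508183 0.33533581]
disc2 [array([0.5167, 0.2378, 0.021 ]), array([0.5167, 0.2378, 0.022 ])]
bottle [ 0.5245  0.0045 -0.1617] 1.3729173339137668
bottle [ 0.5231  0.0049 -0.1677] 1.376634699484911
top ridge 0.49953359365463257 0.10875535756349564 0.09460864961147308 0.27357912063598633 13.200309753417969
vial [ 0.432 -0.005  0.045]
vial [0.55  0.068 0.045]
stub [0.58  0.23  0.062]
slim [0.611 0.317 0.097]
```

```bash
ls pics
```

```text
bcrop.png
d0c.png
hole_crop.png
s0b.png
s0c.png
s0p.png
scene0.png
side0.png
w1.png
wrist0.png
```

View pics/bcrop.png

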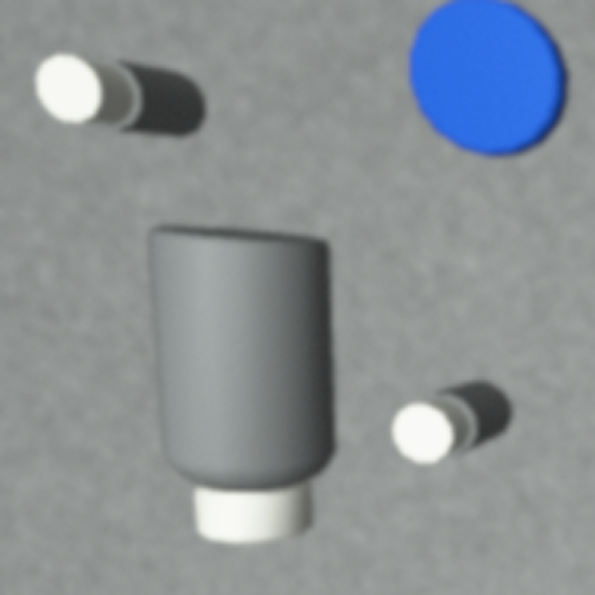

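```bash
python3 - <<'E'
from h import *
d=np.array([.5170,.2377]);h=np.array([.5233,.3357]);v=h-d;L=np.hypot(*v);v/=L;y=np.arctan2(v[1],v[0]);print(y/D,L)
q=quat([*v,0],-U).tolist()
move_gripper(.075)
move_ptp([*d,.08],q)
print("contact",servo_line([*d,.016],None,rate=.1,contact_N=6),current_position())
move_gripper(.0); print("gap",current_finger_gap(),current_force().round(1) if hasattr(current_force(),'round') else current_force())
move_gripper(.052); print("gap",current_finger_gap(),current_clock())
cv2.imwrite("pics/w2.png",capture("wrist")["image"])
p=d+v*(L-.004)
print(servo_line([*p,.016],None,rate=.06,contact_N=12),current_position(),current_force(),current_clock())
cv2.imwrite("pics/w3.png",capture("wrist")["image"])
cv2.imwrite("pics/s3.png",cv2.resize(capture("scene")["image"][200:320,350:490],None,fx=5,fy=5))
E
```

```text
86.32176127800662 0.09820229121563305
contact False [0.51769563 0.23789094 0.01652529]
gap 0.04837882506551542 [-0.6 -0.7  4.2]
gap 0.05187976306954078 6.7
False [0.52307031 0.33150245 0.01601809] [ 0.1182435  -0.27409585 -0.348196  ] 8.4667
```

View pics/w2.png

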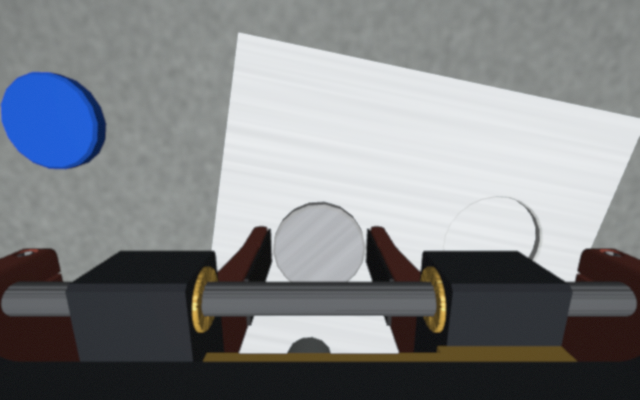

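View pics/w3.png

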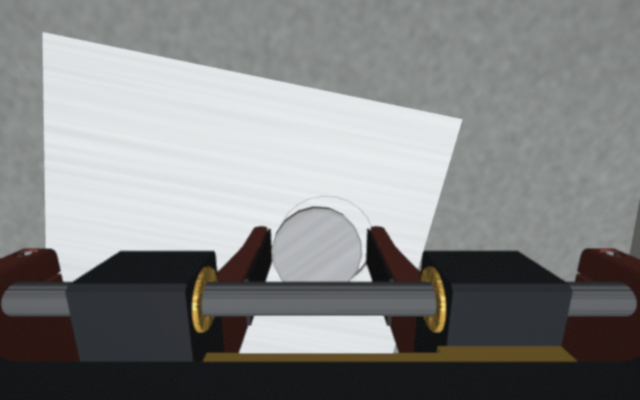

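View pics/s3.png

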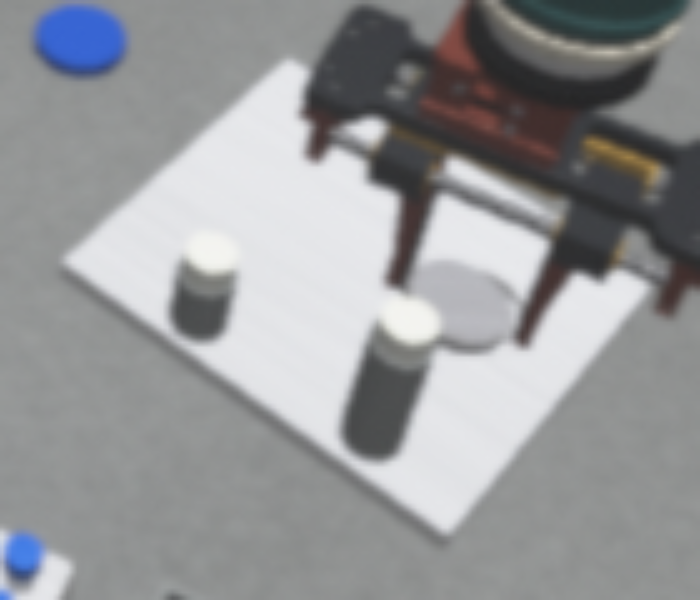

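```bash
cat > rel.py <<'E'
from h import *
def run(tag):
    c=capture("wrist"); g=c["image"]; cv2.imwrite(f"pics/{tag}.png",g)
    cv2.imwrite(f"pics/{tag}c.png",cv2.resize(cv2.convertScaleAbs(g[180:300,240:400],alpha=2,beta=-230),None,fx=5,fy=5,interpolation=2))
    return c
E
python3 - <<'E'
from rel import *
import pickle
c=run("w4"); pickle.dump(c,open("W4.pkl","wb")); P=cloud(c)
for (x,y) in ((318,240),(318,225),(300,250),(340,250),(318,201),(420,200)): print((x,y),P[y-2:y+3,x-2:x+3].reshape(-1,3).mean(0).round(4))
print(current_position())
E
```

```text
(318, 240) [0.5161 0.3322 0.0262]
(318, 225) [0.5103 0.3325 0.0192]
(300, 250) [0.5231 0.322  0.0212]
(340, 250) [0.5256 0.3435 0.0187]
(318, 201) [0.5001 0.3331 0.0076]
(420, 200) [0.5019 0.3887 0.0123]
[0.52308487 0.33150172 0.01602562]
```

View pics/w4c.png

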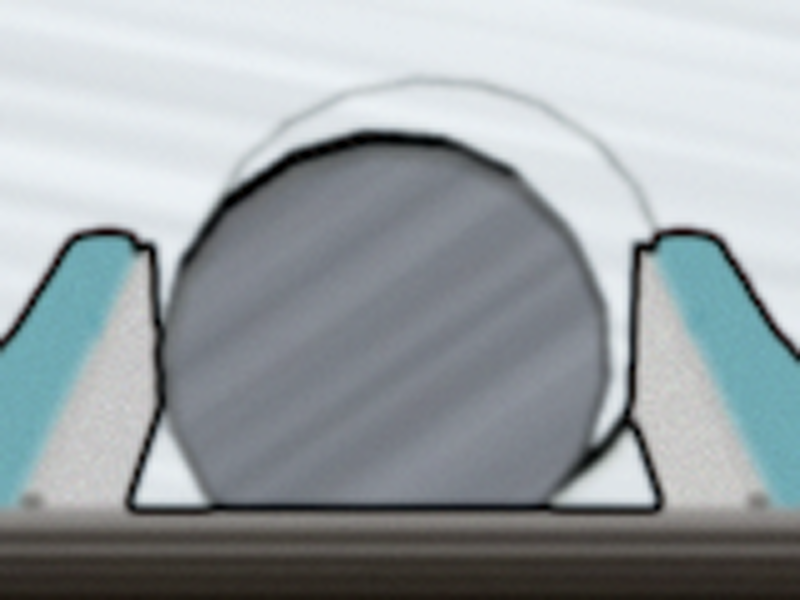

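```bash
python3 - <<'E'
from h import *
import pickle
from scipy.optimize import least_squares
c=pickle.load(open("W4.pkl","rb"))
def f(pts,z,r,nm):
    q=np.array([onplane(c,((x+.5)/5-.5+240,(y+.5)/5-.5+180),z)[:2] for x,y in pts])
    s=least_squares(lambda v:np.hypot(*(q-v[:2]).T)-r,q.mean(0)); s2=least_squares(lambda v:np.hypot(*(q-v[:2]).T)-v[2],[*q.mean(0),r])
    print(nm,s.x.round(4),s.fun.round(4),s2.x.round(4))
f([(430,78),(300,112),(240,170),(345,92),(560,112),(610,155),(655,225)],.012,.027,"hole")
f([(165,360),(190,265),(232,200),(290,162),(365,145),(440,143),(510,175),(575,250),(603,320),(606,380),(580,465)],.022,.025,"disc")
E
```

```text
hole [0.5229 0.336 ] [-0.0001  0.0002 -0.0002  0.0001  0.0001 -0.0001 -0.    ] [0.5226 0.336  0.0268]
disc [0.5253 0.3306] [-0.0016 -0.0014 -0.0003  0.0001  0.      0.0008  0.0004 -0.0007 -0.001
 -0.0011 -0.0008] [0.524  0.3311 0.0238]
```

```bash
python3 - <<'E'
from rel import *
import pickle
p=np.array(current_position()); v=np.array([np.cos(86.32*D),np.sin(86.32*D),0])
t=p+v*.0065; t[2]=.016
print(servo_line(t.tolist(),None,rate=.03,contact_N=8),current_position(),current_force(),current_clock())
c=run("w5"); pickle.dump(c,open("W5.pkl","wb"))
E
```

```text
False [0.52356714 0.33829989 0.01603354] [-0.05717357  0.69178773 -0.09455991] 8.975
```

View pics/w5c.png

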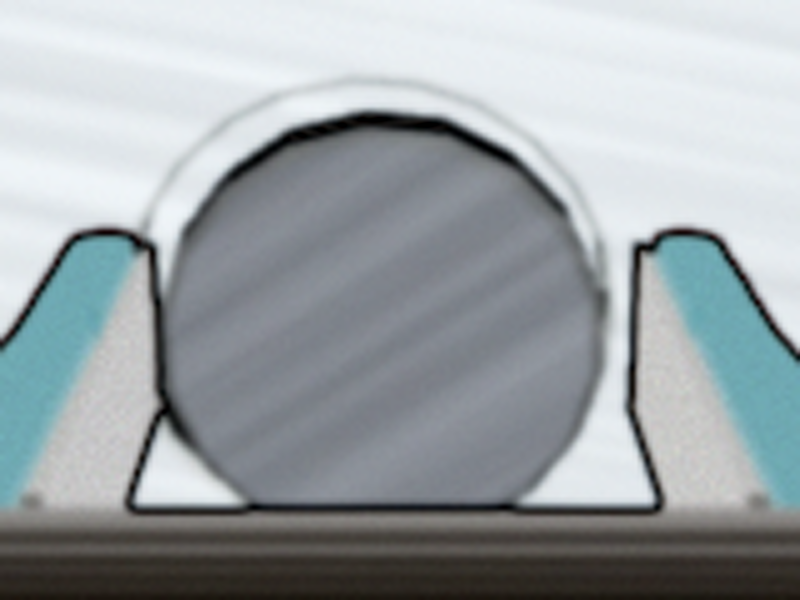

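```bash
python3 - <<'E'
from rel import *
import pickle
move_gripper(.07)
p=list(current_position()); p[2]=.2
servo_line(p,None,rate=.3)
p=[p[0]+.06,p[1],.2]; servo_line(p,None,rate=.3)
c=capture("wrist"); pickle.dump(c,open("W6.pkl","wb")); P=cloud(c)
v,u=np.mgrid[:400,:640]
K,R,t=c["intrinsics"],c["R"],c["t"]
X=R@np.array([.5228,.336,.015])+t; uv=(K@X)[:2]/X[2]; print(uv)
x,y=uv.astype(int)
m=np.hypot(P[...,0]-.5228,P[...,1]-.336); 
print("disc z",[np.mean(P[(m<.02)&s][:,2]).round(4) for s in (P[...,0]<.517,P[...,0]>.529,P[...,1]<.330,P[...,1]>.342)],"plate",np.mean(P[(m>.032)&(m<.04)][:,2]).round(4))
cv2.imwrite("pics/w6.png",c["image"]);y0=max(y-50,0);cv2.imwrite("pics/w6c.png",cv2.resize(cv2.convertScaleAbs(c["image"][y0:y+50,x-60:x+60],alpha=2,beta=-230),None,fx=6,fy=6,interpolation=2)); print(x,y,current_clock())
E
```

```text
[313.89437825 128.44533561]
disc z [np.float64(0.0175), np.float64(0.0174), np.float64(0.0174), np.float64(0.3102)] plate 0.27
313 128 10.6917
```

View pics/w6c.png

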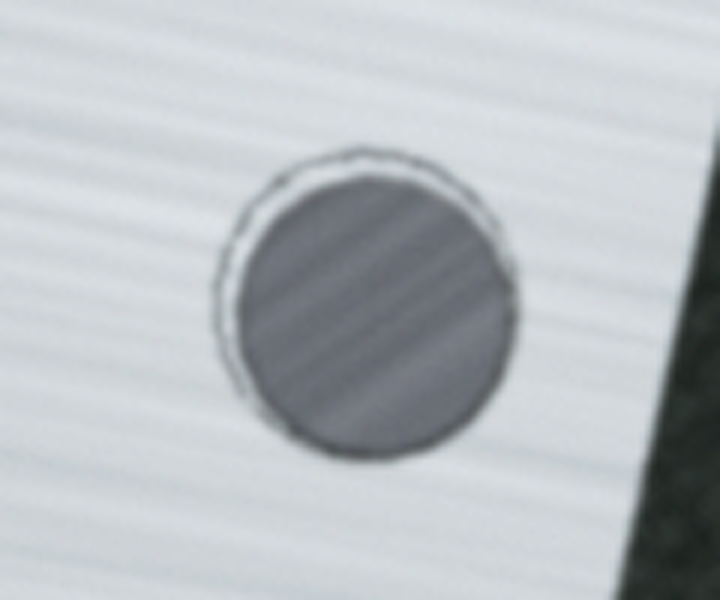

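```bash
python3 - <<'E'
from h import *
import pickle
c=pickle.load(open("W6.pkl","rb")); print("disc now",onplane(c,(315.5,130.5),.017))
a=hd(-.165); q=quat(hd(-.165-np.pi/2),-U)
move_ptp([.47,.012,.2],q.tolist())
W=dict(c=capture("wrist")); c=W["c"]; W["b"]=silhouettes("wrist","bottle_mid"); pickle.dump(W,open("W7.pkl","wb"))
cv2.imwrite("pics/w7.png",c["image"]); P=cloud(c)
from scipy.optimize import least_squares
for d in W["b"]:
    m=cv2.erode(d["region"].astype(np.uint8),np.ones((3,3)))>0; p=P[m]; p=p[(p[:,2]>.008)&(p[:,2]<.06)]
    print(d["conf"],d["xy"],len(p),p.min(0),p.max(0))
    b=min((least_squares(bot_res,[p[:,0].mean(),p[:,1].mean(),y],args=(p,),loss="soft_l1",f_scale=.002) for y in np.arange(-1.5,1,.5)),key=lambda r:r.cost); print("bottle",b.x.round(4),b.cost/len(p)*1e6)
print(current_clock())
E
```

```text
disc now [0.52500912 0.33759398 0.017     ]
0.76 [318.1, 135.2] 4126 [ 0.47488766 -0.02504453  0.02398418] [0.57643668 0.03689878 0.05187262]
bottle [ 0.5279  0.0025 -0.283 ] 0.2248455479866013
13.0917
```

View pics/w7.png

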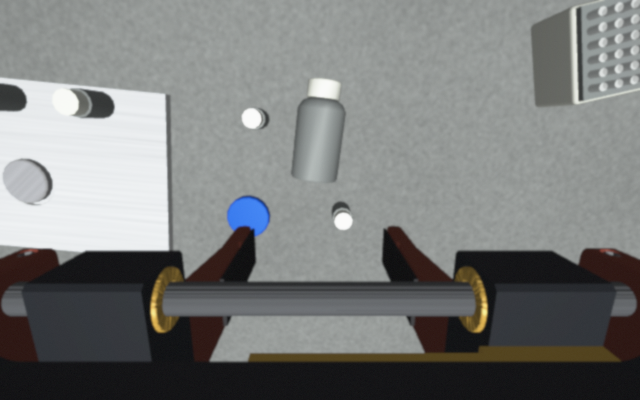

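```bash
cat > bot.py <<'E'
from h import *
TH=-45*D
B=np.array([.5279,.0025,.025]); YA=-.283; a=hd(YA); s=.001
zg=np.cos(TH)*-U+np.sin(TH)*a; qg=quat(-np.cross(U,a),zg)
G=B+s*a+np.array([0,0,.002])+.019*zg
def place(h,xy,zb):
    # TCP pose so bottle centre is at xy, base at zb
    a2=hd(h); z2=np.cos(TH)*a2+np.sin(TH)*U; q2=quat(-np.cross(U,a2),z2)
    Rg=Ro.from_quat(qg).as_matrix(); rel=Rg.T@(B-G)
    R2=Ro.from_quat(q2).as_matrix(); assert np.allclose(R2@Rg.T@a,U,atol=1e-6)
    return np.array([*xy,zb+.05])-R2@rel, q2
E
python3 - <<'E'
from bot import *
move_gripper(.07)
move_ptp((G-.14*zg).tolist(),qg.tolist()); print(current_clock())
print("contact",servo_line(G.tolist(),qg.tolist(),rate=.15,contact_N=8),current_position(),G,current_force())
cv2.imwrite("pics/g1.png",capture("side")["image"])
cv2.imwrite("pics/g1w.png",capture("wrist")["image"]); print(current_clock())
for h in (45,60,75,90):
    p,q=place(h*D,[.5243,.3372],.018); print(h,[np.round(inverse_kinematics((p+[0,0,d]).tolist(),q.tolist()),2).tolist() if inverse_kinematics((p+[0,0,d]).tolist(),q.tolist()) is not None else None for d in (0,.06,.15,.2)])
E
python3 -c "
import cv2
a=cv2.imread('pics/g1.png')[120:320,200:460]; cv2.imwrite('pics/g1c.png',cv2.resize(a,None,fx=3,fy=3))"
```

```text
14.2417
contact False [0.51713034 0.00578412 0.01445437] [0.51595961 0.00597233 0.01356497] [-0.55142698  0.44581037 -0.09489198]
15.425
45 [[0.24, 0.6, 2.24, 2.35, 0.54, -1.26], [0.24, 0.44, 2.2, 2.05, 0.43, -0.93], [0.24, 0.23, 2.12, 1.37, 0.38, -0.19], [0.24, 0.14, 2.06, 1.04, 0.44, 0.17]]
60 [[0.11, 0.6, 2.15, 1.79, 0.62, -1.03], [0.11, 0.46, 2.13, 1.55, 0.61, -0.73], [0.11, 0.28, 2.05, 1.19, 0.66, -0.3], [0.11, 0.19, 1.99, 1.04, 0.72, -0.1]]
75 [[0.04, 0.63, 2.03, 1.36, 0.76, -0.87], [0.04, 0.5, 2.01, 1.22, 0.8, -0.67], [0.04, 0.34, 1.94, 1.04, 0.9, -0.39], [0.04, 0.26, 1.89, 0.96, 0.97, -0.26]]
90 [[0.02, 0.66, 1.89, 1.07, 0.93, -0.8], [0.02, 0.56, 1.86, 1.0, 1.0, -0.67], [0.02, 0.42, 1.8, 0.9, 1.12, -0.48], [0.02, 0.35, 1.75, 0.86, 1.19, -0.38]]
```

View pics/g1c.png

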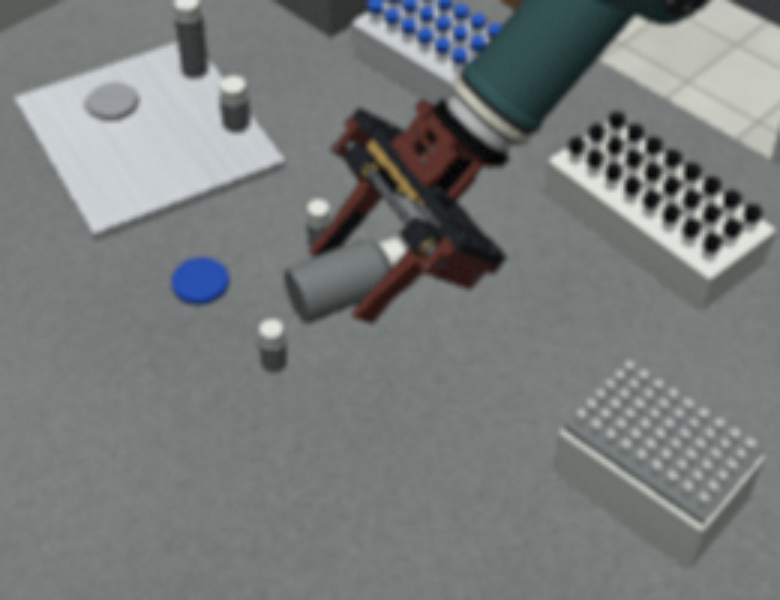

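View pics/g1w.png

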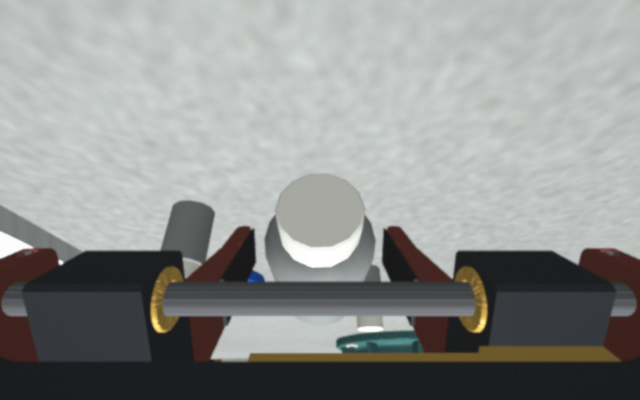

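```bash
python3 - <<'E'
from bot import *
p0=current_position(); print(p0)
move_gripper(.0); print("gap",current_finger_gap(),current_clock())
servo_line((np.array(p0)+[0,0,.18]).tolist(),None,rate=.25)
print("lift",current_finger_gap(),current_force(),current_clock())
p,q=place(75*D,[.5243,.3372],.018)
move_ptp((p+[0,0,.12]).tolist(),q.tolist())
print(current_finger_gap(),current_position(),p+[0,0,.12],current_clock())
for n in("side","scene"):
    cv2.imwrite(f"pics/p1{n}.png",cv2.resize(capture(n)["image"][60:300,150:500],None,fx=2.2,fy=2.2))
print(current_force())
E
```

```text
[0.51715434 0.00570581 0.01414021]
gap 0.0494184793463755 15.8833
lift 0.04899907667613552 [ 0.04735815 -0.13561342 -2.29867461] 16.7583
0.04922940354461831 [0.52749143 0.34813246 0.17522777] [0.5272596  0.34824539 0.17556497] 18.625
[ 0.28231635  0.60830007 -0.7949342 ]
```

View pics/p1side.png

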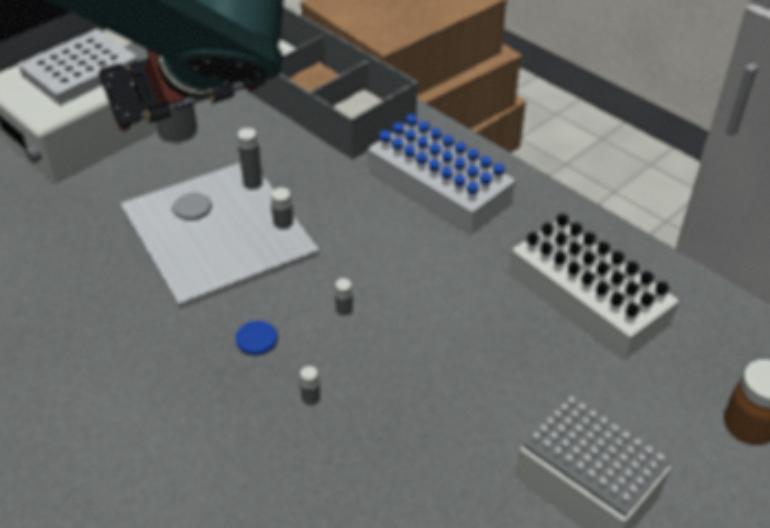

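View pics/p1scene.png

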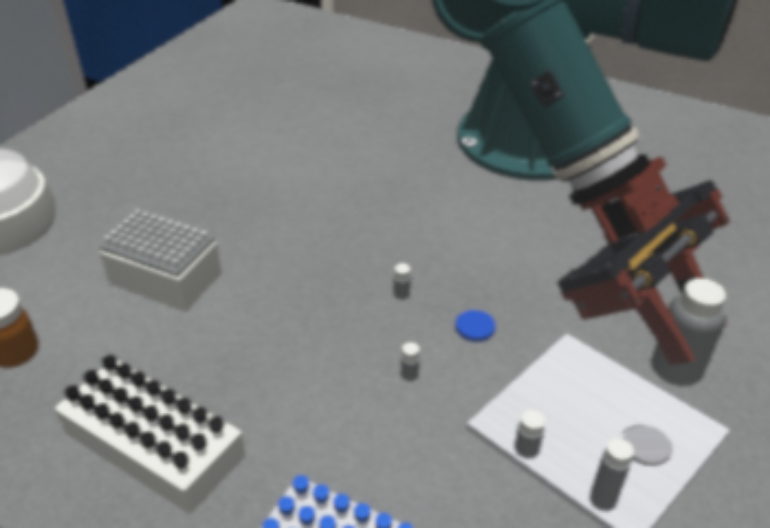

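```bash
cat > chk.py <<'E'
from bot import *
from scipy.optimize import least_squares
def held(n,ctr,zb,save=None):
    c=capture(n); s=silhouettes(n,"bottle_mid"); P=cloud(c)
    if save: cv2.imwrite(save,c["image"])
    for d in s[:2]:
        m=cv2.erode(d["region"].astype(np.uint8),np.ones((3,3)))>0; p=P[m&(c["range_z"]>0)]
        p=p[(np.hypot(p[:,0]-ctr[0],p[:,1]-ctr[1])<.045)&(p[:,2]>zb+.004)&(p[:,2]<zb+.066)]
        if len(p)<60: print(n,d["conf"],len(p));continue
        f=lambda v:np.hypot(p[:,0]-v[0]-v[2]*(p[:,2]-zb-.04),p[:,1]-v[1]-v[3]*(p[:,2]-zb-.04))-.025
        r=least_squares(f,[*ctr,0,0],loss="soft_l1",f_scale=.002); print(n,round(d["conf"],2),len(p),r.x[:2].round(4),"tilt deg",(r.x[2:]/D).round(1),"rms",np.sqrt(np.mean(r.fun**2)).round(4))
E
python3 - <<'E'
from chk import *
held("scene",[.5243,.3372],.138);held("side",[.5243,.3372],.138)
c=capture("scene"); s=silhouettes("scene","disc_mid")
for d in s:
    v,u=np.nonzero(d["region"]); print(d["conf"],onplane(c,(u.mean(),v.mean()),.015).round(4))
print(current_clock())
E
```

```text
scene 0.95 274 [0.5258 0.3358] tilt deg [-0.2 -0.5] rms 0.0008
side 0.67 142 [0.5244 0.3366] tilt deg [-1.7  0.1] rms 0.0018
0.62 [0.5296 0.3368 0.015 ]
0.5 [0.4551 0.1051 0.015 ]
19.025
```

```bash
python3 - <<'E'
from chk import *
T=[.5245,.3372]
p,q=place(75*D,T,.017)
servo_line((p+[0,0,.02]).tolist(),q.tolist(),rate=.12)
print(current_clock())
held("scene",T,.037,"pics/q1.png")
print("contact",servo_line((p-[0,0,.004]).tolist(),q.tolist(),rate=.015,contact_N=2.5),current_position(),p,current_force(),current_clock())
cv2.imwrite("pics/q2.png",cv2.resize(capture("scene")["image"][180:320,340:500],None,fx=4.5,fy=4.5))
cv2.imwrite("pics/q2s.png",cv2.resize(capture("side")["image"][70:220,160:340],None,fx=4,fy=4))
cv2.imwrite("pics/q2w.png",capture("wrist")["image"])
E
```

```text
20.0167
scene 0.95 178 [0.526  0.3361] tilt deg [-0.1 -0.1] rms 0.0009
contact True [0.5274615  0.34840796 0.0565389 ] [0.5274596  0.34824539 0.05456497] [0.29413567 0.03861246 4.28064547] 21.2333
```

View pics/q2.png

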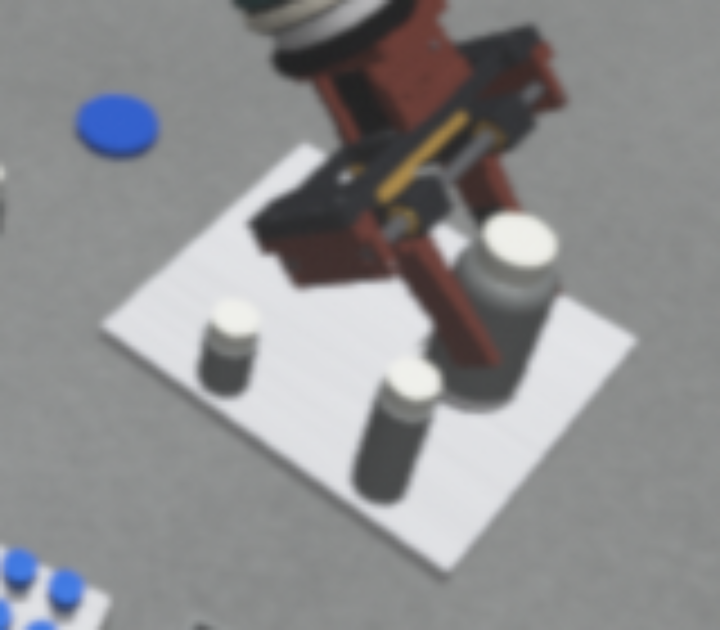

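View pics/q2s.png

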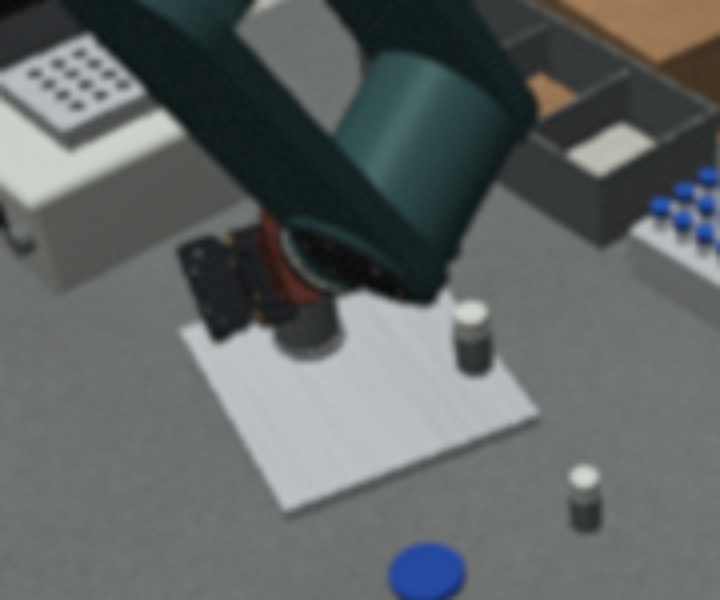

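View pics/q2w.png

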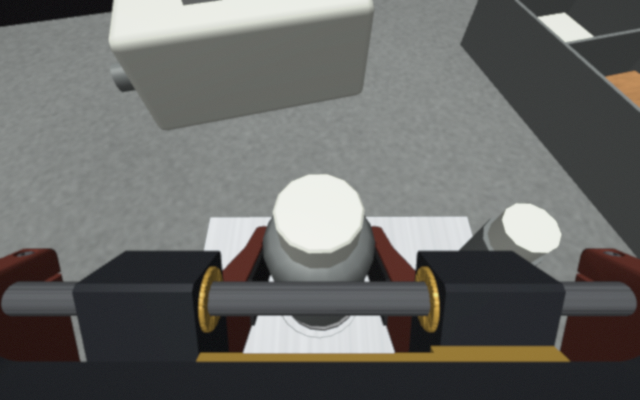

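```bash
python3 - <<'E'
from chk import *
pc=np.array(current_position())
print("c2",servo_line((pc-[0,0,.001]).tolist(),None,rate=.01,contact_N=4),current_position(),current_force())
move_gripper(.066); print(current_finger_gap(),current_force(),current_clock())
held("scene",[.5245,.3372],.017)
z2=Ro.from_quat(current_orientation()).as_matrix()[:,2]
pc=np.array(current_position())
print(servo_line((pc-.15*z2).tolist(),None,rate=.15,contact_N=6),current_position(),current_clock())
cv2.imwrite("pics/r1s.png",cv2.resize(capture("side")["image"][70:220,160:340],None,fx=4,fy=4))
cv2.imwrite("pics/r1.png",cv2.resize(capture("scene")["image"][180:320,340:500],None,fx=4.5,fy=4.5))
cv2.imwrite("pics/r1w.png",capture("wrist")["image"])
E
```

```text
c2 False [0.52758011 0.34856779 0.05652346] [-3.09596585 -4.45002033 11.87754663]
0.0660566536045429 [-0.49060876  0.19741213 -1.52166222] 22.125
scene 0.74 194 [0.5257 0.3361] tilt deg [-0.1  0.3] rms 0.0008
False [0.49986677 0.24637037 0.1611695 ] 23.375
```

View pics/r1.png

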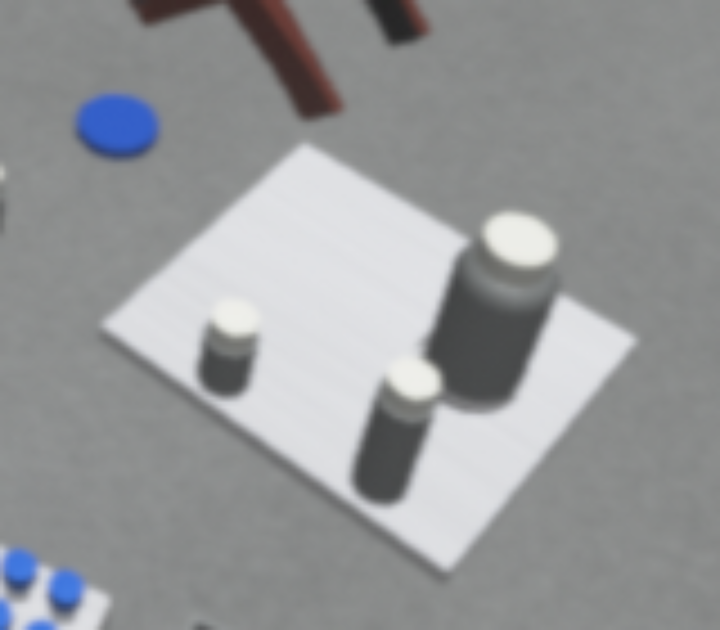

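View pics/r1w.png

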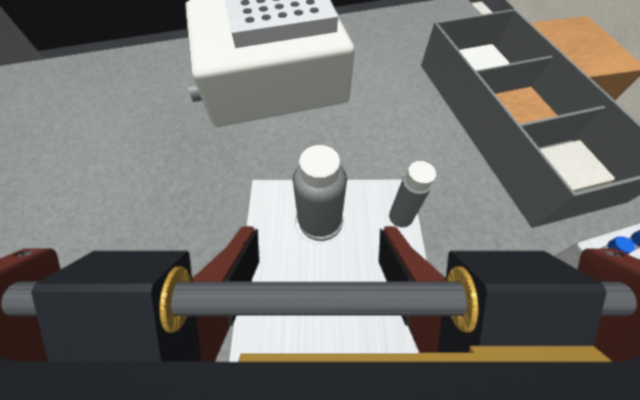

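```bash
python3 -c "
import cv2
a=cv2.imread('pics/r1w.png')[140:250,250:390]; cv2.imwrite('pics/r1wc.png',cv2.resize(a,None,fx=5.4,fy=5.4,interpolation=2))"
python3 - <<'E'
from chk import *
held("wrist",[.5245,.3372],.017)
E
```

```text
wrist 0.81 1228 [0.5245 0.3382] tilt deg [-0.1 -0. ] rms 0.0003
```

View pics/r1wc.png

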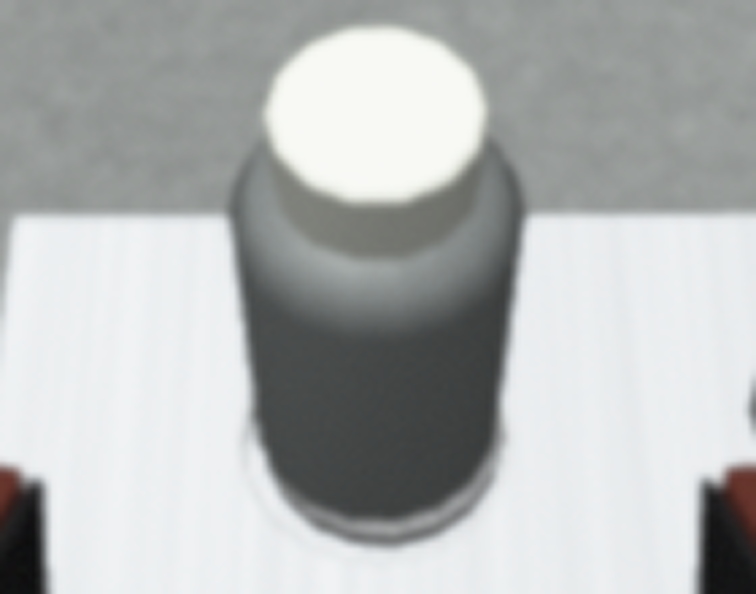

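View pics/r1s.png

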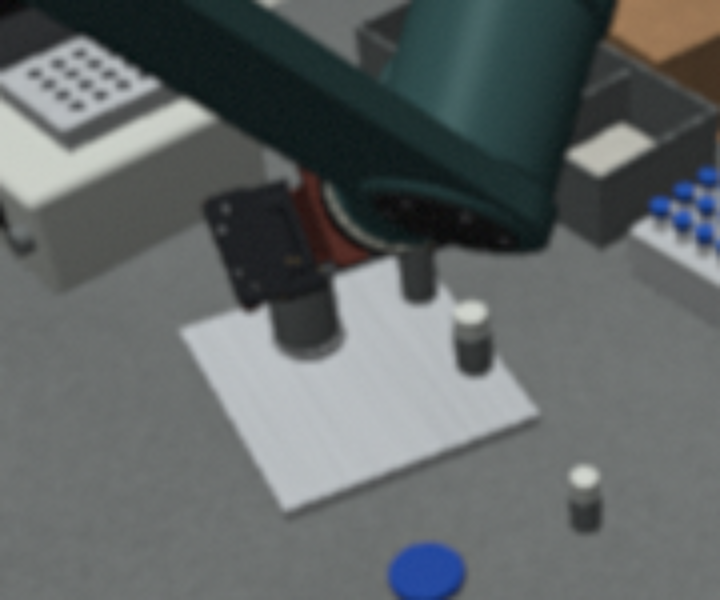

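```bash
python3 - <<'E'
from bench import *
close_job(); print(current_clock())
E
```

```text
the job is handed in; nothing more can be done
the job is handed in; nothing more can be done
```

The job is handed in at about 23.5 s on the robot clock: the disc is home in the pocket and the bottle stands upright on it.

- **Disc:** I straddled the bare steel disc with the fingers, closed on it once to centre it, then opened to 52 mm and pushed it along the plate to the pocket. A wrist view afterwards gave its top at 17.4–17.5 mm on three sides, against 17 mm expected. The readings for the fourth side and the plate were spoiled by stray depth values. The disc sits about 2 mm towards one side of the pocket, which is its clearance.
- **Bottle:** I gripped it with the tool tilted 45°, lifted it, and turned it upright. I lowered it at 15 mm/s until it touched the disc, pressed lightly, about 12 N, and then let go. After I backed off, the wrist camera put its axis at (0.5245, 0.3382) m with about 0.1° of tilt. That is about 1 mm from my estimate of the disc centre.
- **Camera agreement:** The fixed cameras disagreed with the wrist camera by up to about 5 mm in x. The first bottle headings also differed between views (-0.16 to -0.67 rad). I used the close wrist view, which gave -0.28 rad.
- **Bystanders:** The vials in view in the last pictures were upright and looked unmoved. The one beyond the bottle's base was last seen standing just after the bottle was lifted. The stub was not re-measured.

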